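# Load the tea infuser spool and set the steeping timer

## Task

Get the tea brewer ready: put the infuser spool, feet down, on the brewer's upright spindle so that its slotted foot drops over the cross bar and it sits fully home on the platter, and let go of it. Then wind the steeping timer clockwise past its red 5-minute top mark and turn it back to 3 minutes, the green dot. Leave the kettle, the cup on its saucer and the tea tin where they stand.

Things in the scene. Friction and masses are not known exactly. Their poses are not given: they have to be found in the camera images.
- spool: Loose spool-shaped tea infuser, 0.18-0.35 kg, 74 mm tall, upright. Origin: centre of underside, z up its axis. Four quarter-round copper feet, 8 mm high, reaching 29 mm from the axis, leave a cross of slots 10 mm wide, 8 mm deep, open below, along its x and y axes. Copper flanges 64 mm across at z 8-12 and 42-46 mm, perforated steel drum 48 mm across between.
- spool_collar (a point): Middle of the spool's black round collar, the place to grip from above: 30 mm across, from 46 to 74 mm above the underside (this point is on the axis at 60 mm). A round bore 14 mm wide runs through the whole spool.
- brewer: Fixed round white brewer base, copper foot ring, 142 mm across, 22 mm high. Origin: centre of its underside, on the table. On top, a dark platter 76 mm across, 4 mm high, carries the steel spindle and, across its foot, a brass cross bar. Platter, spindle and bar turn together only stiffly (0.3 N m).
- spindle_foot (a point): Spindle axis at the platter's top face, 26 mm above the table: the spool's origin comes here when fully home. The cross bar (58 mm long, 7 wide, 6 high) lies here and fits a slot of the spool. Its direction varies and is not reported: see it from above or feel for it. Resting on it the spool stands 6 mm high; turned under light pressure, at most a quarter turn, it drops.
- spindle_tip (a point): Top of the vertical spindle, 60 mm above spindle_foot. The spindle is 11 mm thick, its top 10 mm tapering to 4 mm.
- timer: Fixed wind-up timer, round white case, copper foot ring, 84 mm across, 26 mm high. Origin: centre of its underside. Minute marks on its top, 33 mm from the axis: 0 (black) towards the timer's own -x axis, then every 30 degrees clockwise seen from above: 1, 2 (black lines), 3 (green dot), 4 (black line), 5 (broad red line, the top mark).
- dial (a joint): The timer's dial: angle in rad, clockwise from above, 0 at the 0 mark, pi/6 (0.5236) a minute: 3 minutes = 1.571, the 5-minute top mark = 2.618; end stop at 3.05. It starts between 0 and 1 minute, turns with 0.04 N m of friction and stays where it is left.
- dial_grip (a point): Point on the dial's axis, at the height to grip its bar, 57 mm above the table; turns with the dial. The dial is a copper disc 50 mm across and 8 mm high on the case with a black upright bar on it, 14 mm thick, 44 mm long, reaching 64 mm above the table; the bar runs along the point's x axis, and the end with a white stripe (its -x end) is the pointer.
- kettle: Bystander: copper kettle with spout and bail handle, 164 mm across, 187 mm tall. Origin: centre of its underside.
- saucer: Bystander: white saucer with a gilt rim, 132 mm across, 12 mm high. Origin: centre of its underside.
- teacup: Bystander: empty white teacup, 80 mm across, 60 mm tall, standing on the saucer. Origin: centre of its underside.
- tea_tin: Bystander: green tea tin, 68 mm across, 100 mm tall. Origin: centre of its underside.
Not all that is in view belongs to the job. Leave any brown or turquoise look-alike of the brewer alone.

How it is judged:
By the outcome, as a careful person would: the job done as asked, in the order asked, and still so for the second after the job is handed in, with the robot touching nothing.
It also fails if it takes over 67 s, if anything falls off the work surface, if the arm or the gripper's body presses on something with over 40 N, if the wrist force passes 120 N, or if a joint passes its speed limit or range.

## Robot

A 6-joint arm with a two-finger parallel gripper is mounted at the origin on the work surface. World frame = base frame: x ahead of the robot, y to its left, z up, the work surface at z = 0. Lengths are in mm, angles in rad, forces in N, time in s.
With the tool pointing down it reaches from about 275 to 825 mm from the base axis. Payload 4.9 kg.
Tool frame: the origin (TCP) lies at the very end of the fingers, on their centre line; the grasp point (between the pads) lies 19 mm behind it; z points along the fingers, y is the line along which they close (so a half turn about z gives the same grasp; the last joint's range is limited). The gripper opens to 85 mm and grips with 20 to 120 N. Pads are 22 mm wide; open, the fingers measure 114 mm over their backs; the gripper's body (76 mm by 85 mm) begins 54 mm behind the grasp point. The pads swing forward as they close: fully open they stand 13 mm farther back than shut.
Start: joints at [1.067, 0.326, -0.193, 1.052, 0, 1.437], TCP at [198.782, 512.84, 231.281] pointing down, gripper open.
Joint ranges: [-2.65, 2.65], [-0.97, 1.79], [-1.3, 1.35], [-1.93, 2.1], [-1.47, 1.37], [-3.14, 3.14]. Speed limits (rad/s): [2.57, 2.57, 3.14, 3.14, 3.14, 3.14].

## Interface

Orientations are given as a rotation vector (axis times angle).
In Python, from cell import * gives the robot as it stands. The module is installed in compiled form; this text tells all that it offers.
- The arm moves only by the tool arm_command, never from a script. Its argument "moves" is a list that holds one entry, the list of rows, each a list of 7 numbers: the shift along the tool's x, y, z as a fraction of full scale, then the turn, a rotation vector about the tool's x, y, z as a fraction of full scale, then the opening, from -1 (shut) to 1 (fully open). In form: [[[tx, ty, tz, wx, wy, wz, claw], ...]]. A call has 1 to 20 rows; each row is the pose to reach, as a shift and turn from the pose commanded when the call began, along the tool's axes at that moment; what a row does not reach only later rows make up. Full scale, the value 1, is 0.4 m for a shift and 30 degrees for a turn. A row lasts 1/8 s, in which the tool goes at most 62.5 mm and 10.7 degrees, less where a joint would pass 70% of its speed; a pose out of reach is approached as far as the arm can. A call with a number of a shift or a turn outside -1 to 1 is refused whole. A call with a gripper value outside its range is refused whole. The fingers move at their own pace and stop on an object; the grip force is fixed at half the most. Time passes only in rows, so rows that repeat a pose let the fingers close. It gives the time, the measured TCP pose, the force, the opening and the grip force at its end, in the units of the state.
- get_obs(): the state, without advancing time (a new reading comes with each control period).
- grab_frame(name): name is "scene" or "side" or "wrist"; returns a dict with "img" (420x560x3 uint8, blue, green, red), "range_z" (420x560 float32, mm along the optical axis (not along the pixel's ray), 0 where there is no reading), "fx", "fy", "cx", "cy" (pixels), "dist" ([k1, k2, p1, p2, k3] as OpenCV has them; the pictures are not rectified), "rvec" (rotation vector, rad) and "tvec" (3), from world to camera coordinates, as OpenCV has them. Camera axes: x right, y down, z forward; pixel columns grow to the right and rows downward; lengths in mm; the calibration is good to about 2 mm. A picture is of the moment at which its call begins.
- hand_in(): hands the job in; it is judged then, once.
The state is a dict: "clock": time; "qpos": joint angles; "joint_velocities": joint speeds; "effort": joint torques, N m; "ee_pos": TCP position; "tcp_rot": TCP orientation; "force": force on the tool from outside, world axes, zero at the start; "wrist_torque": the same for the moment, N m; "gripper_width": finger opening in mm; "finger_force": force on a finger pad.
Only numpy, scipy, OpenCV 4.12 (cv2) and the standard library are available. Lean on these libraries where they do the work, as an engineer would, in place of code of your own. Each camera call takes 0.05 s, during which the arm holds its last target. There are 200 camera calls.

## Working session

There is one attempt and no reset: what is moved stays moved. The work goes in short steps, Python scripts to look and compute and a tool call to move; the robot and the scene stay as the last step left them, time stands still between calls to the robot, and variables do not carry over. Pictures are saved under pics/ and viewed, at most 10 in all, crops included, and the job is handed in when it is done.

Besides the shell and the picture viewer there is one more tool, called in YAML: its name, and indented under it one key for each argument. arm_command: Moves the arm, as the interface text tells. Its arguments: {"type":"object","properties":{"moves":{"type":"array","items":{"type":"array","items":{"type":"array","items":{"type":"number","minimum":-1,"maximum":1}}}}},"required":["moves"]}

```bash
mkdir -p pics; cat > h.py <<'E'
from cell import *
import numpy as np, cv2
def cam(f):
    K=np.array([[f['fx'],0,f['cx']],[0,f['fy'],f['cy']],[0,0,1.]]);R=cv2.Rodrigues(np.array(f['rvec'],float))[0]
    return K,np.array(f['dist'],float),R,np.array(f['tvec'],float).ravel()
def rayz(f,uv,z):
    K,d,R,t=cam(f);uv=np.array(uv,float).reshape(-1,1,2)
    p=cv2.undistortPoints(uv,K,d).reshape(-1,2);D=np.c_[p,np.ones(len(p))]@R
    C=-R.T@t;s=(z-C[2])/D[:,2];return C+s[:,None]*D
def cloud(f):
    K,d,R,t=cam(f);h,w=f['range_z'].shape
    g=np.stack(np.meshgrid(np.arange(w),np.arange(h)),-1).astype(float).reshape(-1,1,2)
    p=cv2.undistortPoints(g,K,d).reshape(-1,2);Z=f['range_z'].reshape(-1,1)
    return ((np.c_[p,np.ones(len(p))]*Z-t)@R).reshape(h,w,3)
def proj(f,P):
    K,d,R,t=cam(f);return cv2.projectPoints(np.array(P,float).reshape(-1,1,3),np.array(f['rvec'],float),t,K,d)[0].reshape(-1,2)
E
python3 - <<'E'
from h import *
import pickle
fs={n:grab_frame(n) for n in("scene","side","wrist")}
pickle.dump(fs,open('f0.pkl','wb'))
for n,f in fs.items():
    K,d,R,t=cam(f);print(n,(-R.T@t).round(),R[2].round(2),f['fx'])
    cv2.imwrite(f'pics/{n}0.png',f['img'])
a=np.vstack([cv2.resize(np.hstack([fs['scene']['img'],fs['side']['img']]),(800,300)),cv2.resize(np.hstack([fs['wrist']['img'],fs['wrist']['img']*0]),(800,300))])
cv2.imwrite('pics/all0.png',a)
o=get_obs();print(o)
E
```

```text
scene [991. 585. 757.] [-0.43 -0.65 -0.62] 503.06706171881814
side [ 214. -706.  739.] [ 0.34  0.64 -0.69] 452.89330469619523
wrist [129. 540. 373.] [ 0.27 -0.11 -0.96] 368.59932536894894
{'clock': 0.15, 'qpos': array([ 1.06675164e+00,  3.26772063e-01, -1.93344211e-01,  1.05198510e+00,
        2.06051493e-05,  1.43658890e+00]), 'joint_velocities': array([-0.00016886, -0.00465506,  0.00386134, -0.00100426,  0.00034379,
        0.00058541]), 'effort': array([-2.49043785e-05, -4.43704998e+01,  2.62664723e+01,  1.04850196e-02,
       -1.85026925e-04,  1.37059183e-05]), 'ee_pos': array([198.58305192, 512.43800611, 230.68634838]), 'tcp_rot': array([-5.77554843e-01, -3.08761003e+00,  1.93603725e-03]), 'force': array([-0.3693816 ,  0.39500209, -0.0050308 ]), 'wrist_torque': array([ 0.03660367, -0.02690593, -0.00044719]), 'finger_force': 0.0, 'gripper_width': 85.60026315912327}
```

View pics/scene0.png

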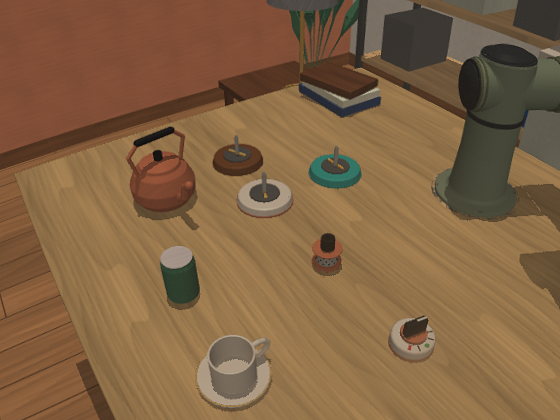

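View pics/side0.png

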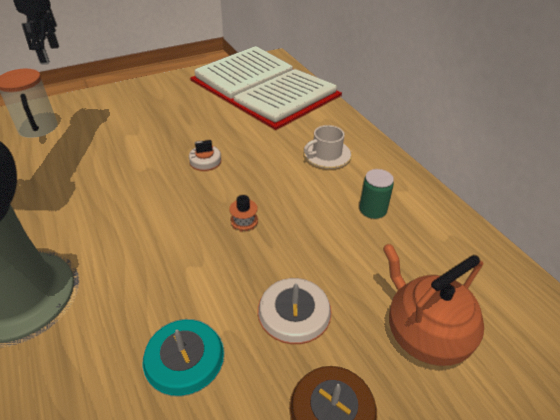

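The scene camera shows three brewers: white at (265,197), brown at (238,158) and turquoise at (335,170). White with a copper foot ring fits the description. The spool is at (327,253), the timer at (412,338), the kettle at (163,180), the tin at (180,277) and the cup at (233,368). In the side view, the white brewer is at (295,308), the spool at (243,212) and the timer at (205,155).

```bash
python3 - <<'E'
from h import *
import pickle
fs=pickle.load(open('f0.pkl','rb'))
boxes={'scene':{'brewer':(232,170,300,222),'spool':(305,228,350,280),'timer':(380,305,445,365)},'side':{'brewer':(250,270,340,345),'spool':(222,190,265,236),'timer':(183,135,228,173)}}
from scipy.optimize import least_squares
def circ(P):
    r=least_squares(lambda q:np.hypot(P[:,0]-q[0],P[:,1]-q[1])-q[2],[*P[:,:2].mean(0),30],loss='soft_l1');return r.x.round(1)
for n in boxes:
    f=fs[n];C=cloud(f);I=f['img'].astype(int);hsv=cv2.cvtColor(f['img'],cv2.COLOR_BGR2HSV)
    for k,(a,b,c,d) in boxes[n].items():
        P=C[b:d,a:c].reshape(-1,3);h=hsv[b:d,a:c].reshape(-1,3).astype(int);uv=np.stack(np.meshgrid(np.arange(a,c),np.arange(b,d)),-1).reshape(-1,2)
        z=P[:,2]
        print(n,k,'zmax',z.max().round(1))
        def hull(m,zz):
            M=np.zeros(I.shape[:2],np.uint8);M[uv[m,1],uv[m,0]]=255
            cs,_=cv2.findContours(M,0,cv2.CHAIN_APPROX_NONE);c=max(cs,key=cv2.contourArea).reshape(-1,2)
            return circ(rayz(f,c,zz))
        if k=='brewer':
            print(' top',hull((abs(z-22)<5)|(z>22),22) , hull((h[:,2]<95)&(z>15),26))
            t=P[z>75];print(' tip',t.mean(0).round(1),len(t))
            br=(h[:,0]>12)&(h[:,0]<28)&(h[:,1]>130)&(h[:,2]>110)&(z>24)&(z<45);Q=P[br];
            q=rayz(f,uv[br],32);print(' brass',len(q),q.mean(0).round(1));u,s,v=np.linalg.svd(q[:,:2]-q[:,:2].mean(0));print(' dir deg',np.degrees(np.arctan2(v[0,1],v[0,0])),s)
        if k=='spool':
            m=(z>71);print(' top',P[m].mean(0).round(1),hull(m,74))
            dk=(h[:,2]<60)&(z>50);print(' collar dark',P[dk].mean(0).round(1))
        if k=='timer':
            print(' case',hull((z>22)&(z<30)&(h[:,1]<90)|(z>26),26))
            m=(z>58);print(' bar',P[m].mean(0).round(1),m.sum());q=P[m][:,:2];u,s,v=np.linalg.svd(q-q.mean(0));print(np.degrees(np.arctan2(v[0,1],v[0,0])),s)
E
python3 -c "
import cv2,numpy as np
a=cv2.imread('pics/scene0.png');b=cv2.imread('pics/side0.png')
f=lambda i,x0,y0,w,h:cv2.resize(i[y0:y0+h,x0:x0+w],(400,300),interpolation=2)
cv2.imwrite('pics/crops.png',np.vstack([np.hstack([f(a,225,158,80,60),f(b,240,270,107,80)]),np.hstack([f(a,380,305,80,60),f(b,180,130,53,40)])]))"
```

```text
scene brewer zmax 756.9
 top [ 475.4 -273.2   65.1] [ 474.2 -273.9   37.3]
 tip [718.2 130.9 399.4] 36
 brass 14 [ 484.2 -254.8   32. ]
 dir deg -118.78670272302499 [20.72760942  7.13632731]
scene spool zmax 756.9
 top [526.3  38.  129.7] [485.  -10.6  13.7]
 collar dark [487.6  -6.5  65.9]
scene timer zmax 756.9
 case [486.4 248.   40. ]
 bar [523.7 272.7 114.1] 189
-146.42338083685055 [2188.32658018  127.0614635 ]
side brewer zmax 739.2
 top [ 470.5 -279.    65.5] [ 471.1 -279.    34.8]
 tip [ 329.2 -513.9  443.1] 60
 brass 48 [ 463.4 -293.3   32. ]
 dir deg -116.64883213156497 [51.82432497 14.66423683]
side spool zmax 739.2
 top [454.7 -84.3 141. ] [481.6 -14.6  13.7]
 collar dark [479.  -22.7  70.8]
side timer zmax 739.2
 case [483.3 249.9  45.5]
 bar [447.3 122.5 147.7] 87
74.25335398202635 [3056.12248194  111.97325286]
```

View pics/crops.png

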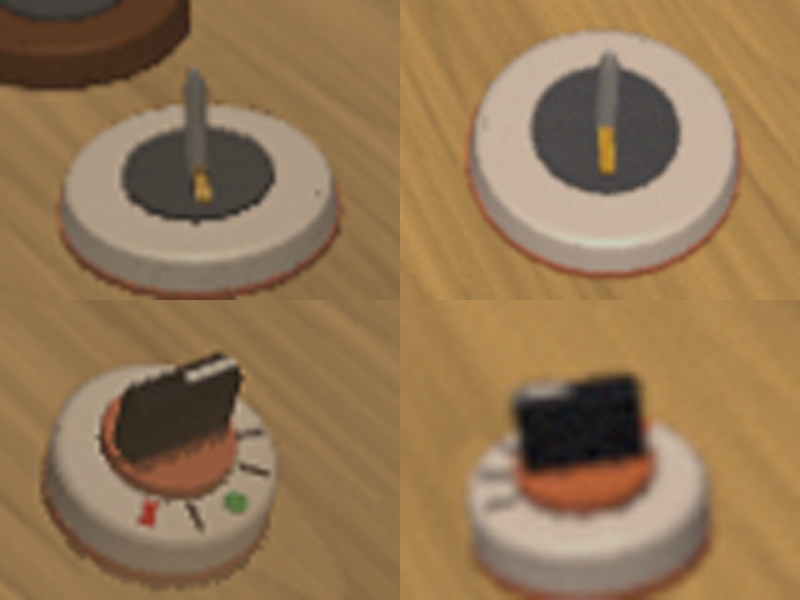

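The crop shows the white brewer with its copper ring, with the brass bar pointing toward both cameras at about 62°. The timer pointer (white stripe) sits near the first marks, and green and red are visible. Next: refine the timer marks and check clearances, then go over the spool.

```bash
cat >> h.py <<'E'
def go(x,y,z,yaw=None):
    o=get_obs();R=cv2.Rodrigues(np.array(o['tcp_rot']))[0];d=R.T@(np.array([x,y,z])-o['ee_pos'])/400
    ps=np.degrees(np.arctan2(R[1,0],R[0,0]));T=np.eye(3)
    if yaw is None: yaw=ps
    c,s=np.cos(np.radians(yaw)),np.sin(np.radians(yaw));W=np.array([[c,s,0],[s,-c,0],[0,0,-1.]])
    w=cv2.Rodrigues(R.T@W)[0].ravel()/np.radians(30)
    print('shift',d.round(4),'turn',w.round(3),'yaw',ps.round(2),'ee',o['ee_pos'].round(1),'F',o['force'].round(1),'w',round(o['gripper_width'],1),'t',o['clock'],'q6',o['qpos'][5].round(2))
E
python3 - <<'E'
from h import *
import pickle
fs=pickle.load(open('f0.pkl','rb'))
f=fs['scene'];hsv=cv2.cvtColor(f['img'],cv2.COLOR_BGR2HSV)
def cen(m,box,z):
    a,b,c,d=box;M=np.zeros(m.shape,bool);M[b:d,a:c]=m[b:d,a:c];v,u=np.nonzero(M);return len(u),(u.mean(),v.mean()),rayz(f,[(u.mean(),v.mean())],z)[0].round(1)
H,S,V=[hsv[...,i].astype(int) for i in range(3)]
c=np.array([485,249])
for k,m,box in(('green',(H>40)&(H<85)&(S>80),(415,335,445,355)),('red',((H<5)|(H>172))&(S>150),(400,340,415,360))):
    n,uv,p=cen(m,box,26);print(k,n,uv,p,np.hypot(*(p[:2]-c)),np.degrees(np.arctan2(*(p[:2]-c)[::-1])))
n,uv,p=cen((S<70)&(V>150),(412,310,432,326),64);print('stripe',n,uv,p,np.degrees(np.arctan2(*(p[:2]-c)[::-1])))
for nm in('scene','side'):
    f=fs[nm];C=cloud(f)
    bx={'scene':{'kettle':(110,120,200,212),'tin':(160,245,200,300),'cup':(195,330,272,400)},'side':{'kettle':(380,240,490,360),'tin':(355,165,395,220),'cup':(300,120,355,168)}}[nm]
    for k,(a,b,e,d) in bx.items():
        P=C[b:d,a:e].reshape(-1,3);P=P[(P[:,2]>20)&(P[:,2]<200)];print(nm,k,np.percentile(P,[2,50,98],axis=0).round())
go(483,-12,200); go(350,250,230)
E
```

```text
green 12 (np.float64(426.5833333333333), np.float64(344.75)) [481.6 279.1  26. ] 30.291417926534923 96.44463162205771
red 7 (np.float64(409.42857142857144), np.float64(347.2857142857143)) [510.8 264.8  26. ] 30.253594827722555 31.483431891208685
stripe 16 (np.float64(420.875), np.float64(318.75)) [475.1 248.6  64. ] -177.68627750217576
scene kettle [[ 608. -455.   27.]
 [ 688. -393.   92.]
 [ 752. -305.  184.]]
scene tin [[ 748. -132.   23.]
 [ 782.  -87.   84.]
 [ 809.  -74.  100.]]
scene cup [[724.  89.  21.]
 [787. 127.  51.]
 [829. 166.  72.]]
side kettle [[ 596. -508.   36.]
 [ 648. -444.   95.]
 [ 734. -315.  186.]]
side tin [[ 741. -144.   24.]
 [ 760. -126.   80.]
 [ 799.  -87.  100.]]
side cup [[718.  85.  22.]
 [781. 118.  50.]
 [825. 163.  71.]]
shift [-1.1369 -0.9653  0.0777] turn [-0.002 -0.     0.   ] yaw 158.81 ee [198.6 512.4 230.7] F [-0.4  0.4 -0. ] w 85.6 t 0.15 q6 1.44
shift [-0.5901 -0.4749  0.0022] turn [-0.002 -0.     0.   ] yaw 158.81 ee [198.6 512.4 230.7] F [-0.4  0.4 -0. ] w 85.6 t 0.15 q6 1.44
```

arm_command:
  moves:
    - [[-0.81,-0.35,0.02,0,0,0,1],[-0.81,-0.35,0.02,0,0,0,1],[-0.81,-0.35,0.02,0,0,0,1],[-0.81,-0.35,0.02,0,0,0,1],[-0.81,-0.35,0.02,0,0,0,1],[-0.81,-0.35,0.02,0,0,0,1],[-0.81,-0.35,0.02,0,0,0,1],[-0.81,-0.35,0.02,0,0,0,1],[-0.81,-0.35,0.02,0,0,0,1]]

```text
clock: 1.27
ee_pos: [449.4, 266.0, 223.2]
tcp_rot: [-0.575, -3.088, 0.0]
force: [0.1, -0.5, -0.2]
gripper_width: 85.3
finger_force: 0.0
```

```bash
python3 - <<'E'
from h import *
import pickle
f=grab_frame('wrist');pickle.dump(f,open('f1.pkl','wb'));cv2.imwrite('pics/w1.png',f['img'])
go(447,4,230); print(proj(f,[[485,249,26]]))
E
```

```text
shift [-0.2301 -0.6135 -0.0168] turn [-0.    -0.001  0.   ] yaw 158.92 ee [449.4 266.1 223.3] F [ 0.4  0.5 -0.7] w 85.4 t 1.325 q6 0.76
[[278.43939586 218.90966769]]
```

View pics/w1.png

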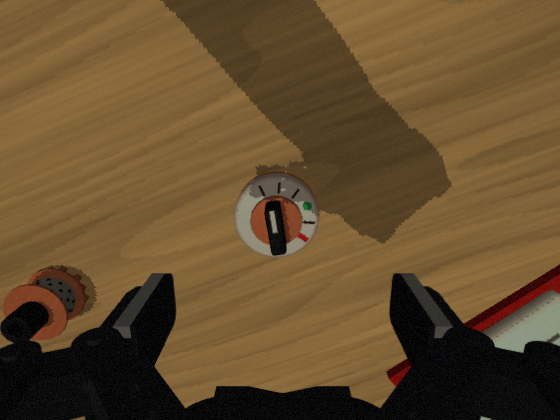

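The wrist view shows the timer at (277,215): marks running from (262,190) clockwise to green (307,206) and red (303,237), and the black bar with its white stripe on top at (273,222).

```bash
python3 - <<'E'
from h import *
import pickle
f=pickle.load(open('f1.pkl','rb'));hsv=cv2.cvtColor(f['img'],cv2.COLOR_BGR2HSV);H,S,V=[hsv[...,i].astype(int) for i in range(3)]
box=np.zeros(H.shape,bool);box[165:262,228:328]=1
C=cloud(f)
m=(box&(S<70)&(V>105)).astype(np.uint8)
c=max(cv2.findContours(m,0,cv2.CHAIN_APPROX_NONE)[0],key=cv2.contourArea).reshape(-1,2)
P=rayz(f,cv2.convexHull(c).reshape(-1,2),26);(x,y),r=cv2.minEnclosingCircle(P[:,:2].astype(np.float32));e=cv2.fitEllipse(P[:,:2].astype(np.float32));print('case',x,y,r,e)
cu=box&((H<14)|(H>170))&(S>110)&(V>60)&~(((H<5)|(H>172))&(S>175));
cc=np.array(e[0])
def show(k,m,z):
    v,u=np.nonzero(m);p=rayz(f,np.c_[u,v],z)[:,:2];q=p.mean(0)-cc;print(k,len(u),p.mean(0).round(1),np.hypot(*q).round(1),np.degrees(np.arctan2(q[1],q[0])).round(1));return p
show('green',box&(H>40)&(H<85)&(S>100),26)
v,u=np.nonzero(box&(H>168)|box&(H<4)&(S>180));
rb=np.zeros_like(box);rb[228:248,295:312]=1
show('red',rb&((H>172)|(H<6))&(S>150),26)
mk=np.zeros_like(box)
for a,(x0,y0,x1,y1) in {'m1':(256,182,270,199),'m2':(273,179,285,197),'m3':(288,184,302,200),'m4':(299,217,318,227)}.items():
    b=np.zeros_like(box);b[y0:y1,x0:x1]=1;show(a,b&(V<75),26)
sb=np.zeros_like(box);sb[203:240,265:282]=1
p=show('stripe',sb&(S<70)&(V>105),64)
u,s,v=np.linalg.svd(p-p.mean(0));print(np.degrees(np.arctan2(v[0,1],v[0,0])),s)
bt=box&(abs(C[...,2]-64)<3.0);q=C[bt][:,:2];print('bartop',bt.sum(),q.mean(0));rc=cv2.minAreaRect(q.astype(np.float32));print(rc)
u,s,v=np.linalg.svd(q-q.mean(0));print(np.degrees(np.arctan2(v[0,1],v[0,0])))
E
```

```text
case 482.23614501953125 234.34695434570312 38.443878173828125 ((482.25048828125, 229.58424377441406), (43.910064697265625, 73.00566864013672), 87.31769561767578)
green 115 [484.9 261.3] 31.9 85.3
red 52 [510.9 263.9] 44.8 50.1
m1 39 [453.9 244.8] 32.1 151.7
m2 41 [457.4 259.7] 39.1 129.5
m3 36 [466.9 272.6] 45.7 109.7
m4 22 [498.7 275.2] 48.5 70.1
stripe 93 [473.5 248.9] 21.2 114.4
-12.679489280795861 [54.46516509 10.36410177]
bartop 692 [483.2479156  247.06616717]
((484.239990234375, 246.8770294189453), (13.803680419921875, 43.809852600097656), 77.32504272460938)
-12.320159576906535
```

arm_command:
  moves:
    - [[-0.23,-0.61,-0.02,0,0,0,1],[-0.23,-0.61,-0.02,0,0,0,1],[-0.23,-0.61,-0.02,0,0,0,1],[-0.23,-0.61,-0.02,0,0,0,1],[-0.23,-0.61,-0.02,0,0,0,1],[-0.23,-0.61,-0.02,0,0,0,1],[-0.23,-0.61,-0.02,0,0,0,1]]

```text
clock: 2.2
ee_pos: [447.8, 6.0, 231.2]
tcp_rot: [-0.574, -3.089, -0.001]
force: [0.8, 0.0, -0.7]
gripper_width: 85.2
finger_force: 0.0
```

```bash
python3 - <<'E'
from h import *
import pickle
f=grab_frame('wrist');pickle.dump(f,open('f2.pkl','wb'));cv2.imwrite('pics/w2.png',f['img'])
hsv=cv2.cvtColor(f['img'],cv2.COLOR_BGR2HSV);H,S,V=[hsv[...,i].astype(int) for i in range(3)]
C=cloud(f);c=proj(f,[[483,-12,46]])[0].round().astype(int);print(c)
box=np.zeros(H.shape,bool);box[c[1]-60:c[1]+60,c[0]-60:c[0]+60]=1
m=box&(abs(C[...,2]-74)<3);q=C[m][:,:2];print('top',m.sum(),q.mean(0),cv2.minEnclosingCircle(q.astype(np.float32)))
m=(box&(abs(C[...,2]-46)<2.5)).astype(np.uint8)
ct=max(cv2.findContours(m,0,cv2.CHAIN_APPROX_NONE)[0],key=cv2.contourArea).reshape(-1,2)
P=rayz(f,ct,46)[:,:2].astype(np.float32);print('flange',cv2.minEnclosingCircle(P))
E
```

```text
[277 223]
top 661 [483.03087015 -11.15664359] ((483.45947265625, -11.667651176452637), 14.989175796508789)
flange ((483.1563720703125, -11.190463066101074), 31.750398635864258)
```

View pics/w2.png

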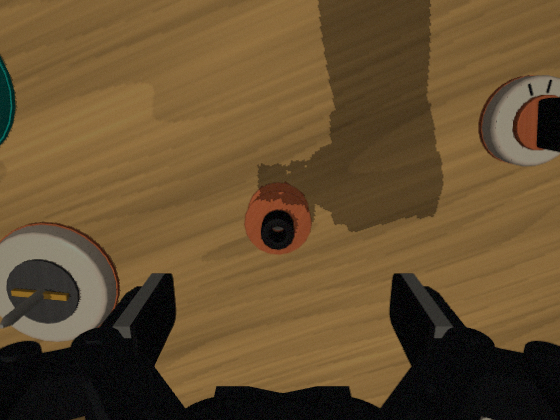

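The wrist view shows the spool's collar at (278,228) and flange radius 31.8, matching the given size. The white brewer is at (55,285) with its brass bar. Timer: centre (484.2,247), pointer about 167.6°, 0 mark about 184°, so the dial reads about 0.28 rad, as expected. Now the grasp.

```bash
python3 - <<'E'
from h import *
go(483.2,-11.3,130);go(483.2,-11.3,49)
E
```

```text
shift [-0.0983 -0.0089  0.253 ] turn [ 0.001 -0.001 -0.   ] yaw 158.98 ee [447.8   6.1 231.2] F [-0.1 -0.4 -0.4] w 85.3 t 2.25 q6 0.22
shift [-0.0984 -0.009   0.4555] turn [ 0.001 -0.001 -0.   ] yaw 158.98 ee [447.8   6.1 231.2] F [-0.1 -0.4 -0.4] w 85.3 t 2.25 q6 0.22
```

arm_command:
  moves:
    - [[-0.098,-0.009,0.25,0,0,0,1],[-0.098,-0.009,0.25,0,0,0,1],[-0.098,-0.009,0.35,0,0,0,1],[-0.098,-0.009,0.42,0,0,0,1],[-0.098,-0.009,0.455,0,0,0,1],[-0.098,-0.009,0.455,0,0,0,1],[-0.098,-0.009,0.455,0,0,0,1],[-0.098,-0.009,0.455,0,0,0,-1],[-0.098,-0.009,0.455,0,0,0,-1],[-0.098,-0.009,0.455,0,0,0,-1],[-0.098,-0.009,0.455,0,0,0,-1],[-0.098,-0.009,0.455,0,0,0,-1],[-0.098,-0.009,0.455,0,0,0,-1],[-0.098,-0.009,0.455,0,0,0,-1]]

```text
clock: 4.0
ee_pos: [483.5, -13.1, 49.9]
tcp_rot: [0.577, 3.087, 0.0]
force: [-1.7, 0.5, 6.7]
gripper_width: 28.3
finger_force: 58.7
```

```bash
python3 - <<'E'
from h import *
go(440,-257,230)
E
```

```text
shift [-0.1193 -0.6077 -0.4504] turn [0.    0.002 0.   ] yaw 158.81 ee [483.5 -13.1  49.9] F [-1.7  0.5  6.7] w 28.3 t 4.0 q6 0.19
```

arm_command:
  moves:
    - [[0,0,-0.15,0,0,0,-1],[0,0,-0.3,0,0,0,-1],[-0.02,-0.1,-0.42,0,0,0,-1],[-0.12,-0.607,-0.45,0,0,0,-1],[-0.12,-0.607,-0.45,0,0,0,-1],[-0.12,-0.607,-0.45,0,0,0,-1],[-0.12,-0.607,-0.45,0,0,0,-1],[-0.12,-0.607,-0.45,0,0,0,-1],[-0.12,-0.607,-0.45,0,0,0,-1],[-0.12,-0.607,-0.45,0,0,0,-1]]

```text
clock: 5.25
ee_pos: [440.2, -255.2, 229.0]
tcp_rot: [-0.574, -3.088, -0.001]
force: [0.3, 0.0, -3.7]
gripper_width: 27.7
finger_force: 61.0
```

```bash
python3 - <<'E'
from h import *
import pickle
f=grab_frame('wrist');pickle.dump(f,open('f3.pkl','wb'))
hsv=cv2.cvtColor(f['img'],cv2.COLOR_BGR2HSV);H,S,V=[hsv[...,i].astype(int) for i in range(3)]
C=cloud(f);c=proj(f,[[473,-276,26]])[0];print(c)
d=np.hypot(C[...,0]-473,C[...,1]+276)
m=(d<85)&(abs(C[...,2]-22)<1.7);ct=max(cv2.findContours(m.astype(np.uint8),0,cv2.CHAIN_APPROX_NONE)[0],key=cv2.contourArea).reshape(-1,2)
print('base',cv2.fitEllipse(rayz(f,cv2.convexHull(ct).reshape(-1,2),22)[:,:2].astype(np.float32)))
m=(d<50)&(V<75)&(abs(C[...,2]-26)<4);ct=max(cv2.findContours(m.astype(np.uint8),0,cv2.CHAIN_APPROX_NONE)[0],key=cv2.contourArea).reshape(-1,2)
print('platter',cv2.fitEllipse(rayz(f,cv2.convexHull(ct).reshape(-1,2),26)[:,:2].astype(np.float32)))
b=(d<40)&(H>14)&(H<32)&(S>140)&(V>90);v,u=np.nonzero(b);p=rayz(f,np.c_[u,v],32)[:,:2].astype(np.float32);r=cv2.minAreaRect(p);print('bar',len(p),r)
_,_,vv=np.linalg.svd(p-p.mean(0));print(p.mean(0),np.degrees(np.arctan2(vv[0,1],vv[0,0])))
t=(d<25)&(C[...,2]>78)&(C[...,2]<92);q=C[t];print('tip',t.sum(),q.mean(0) if t.any() else '',q.max(0))
t=(d<25)&(C[...,2]>40)&(C[...,2]<92);q=C[t];print('spindle',t.sum(),[ (z,q[(abs(q[:,2]-z)<5)].mean(0).round(1)) for z in(45,55,65,75,83)])
I=f['img'].copy();cv2.imwrite('pics/w3.png',I)
go(440,-257,230)
E
```

```text
[273.6759177  215.80170788]
base ((470.9271240234375, -275.9525146484375), (127.02530670166016, 128.21524047851562), 11.766945838928223)
platter ((459.73150634765625, -275.4198913574219), (49.483055114746094, 63.147640228271484), 175.94522094726562)
bar 1 ((606.0926513671875, -286.5328674316406), (0.0, 0.0), 0.0)
[ 606.09265 -286.53287] 0.0Traceback (most recent call last):
  File "<stdin>", line 13, in <module>
    return umr_maximum(a, axis, None, out, keepdims, initial, where)
ValueError: zero-size array to reduction operation maximum which has no identity
```

```bash
cat > m.py <<'E'
from h import *
import pickle
def brewer(f,c0=(471.5,-276)):
    hsv=cv2.cvtColor(f['img'],cv2.COLOR_BGR2HSV);H,S,V=[hsv[...,i].astype(int) for i in range(3)]
    C=cloud(f);d=np.hypot(C[...,0]-c0[0],C[...,1]-c0[1])
    m=(d<85)&(abs(C[...,2]-22)<1.7);ct=max(cv2.findContours(m.astype(np.uint8),0,cv2.CHAIN_APPROX_NONE)[0],key=cv2.contourArea).reshape(-1,2)
    print('base',cv2.fitEllipse(rayz(f,cv2.convexHull(ct).reshape(-1,2),22)[:,:2].astype(np.float32)))
    b=(d<45)&(abs(C[...,2]-31)<6)&(H>12)&(H<32)&(S>130)&(V>70);v,u=np.nonzero(b)
    if len(u)>5:
        p=rayz(f,np.c_[u,v],32)[:,:2].astype(np.float32);print('bar',len(p),cv2.minAreaRect(p));_,_,vv=np.linalg.svd(p-p.mean(0));print(' dir',np.degrees(np.arctan2(vv[0,1],vv[0,0])))
    for z in(45,55,65,75,84):
        q=C[(d<30)&(abs(C[...,2]-z)<4)]
        if len(q):print(' sp',z,len(q),q.mean(0).round(1))
E
python3 - <<'E'
from m import *
brewer(pickle.load(open('f2.pkl','rb')));brewer(pickle.load(open('f3.pkl','rb')));go(510,-282,250)
E
```

```text
base ((472.23736572265625, -274.4980163574219), (126.49898529052734, 128.6486358642578), 40.108802795410156)
bar 265 ((471.6896667480469, -275.8229675292969), (57.626041412353516, 7.734489440917969), 63.04875564575195)
 dir 62.994034
 sp 45 75 [ 471.4 -272.6   45.4]
 sp 55 84 [ 471.5 -272.7   54.9]
 sp 65 84 [ 471.3 -272.8   65. ]
 sp 75 111 [ 471.5 -273.4   75.3]
 sp 84 65 [ 472.2 -275.4   83.1]
base ((470.9271240234375, -275.9525146484375), (127.02530670166016, 128.21524047851562), 11.766945838928223)
shift [-0.1864  0.0006 -0.0522] turn [ 0.001 -0.001 -0.   ] yaw 158.93 ee [ 440.3 -255.4  229.2] F [ 0.2 -0.1 -2.5] w 27.9 t 5.3 q6 -0.3
```

The bar measures 57.6×7.7 mm, centred at (471.7,-275.8) and lying at 63°, which agrees with the base centre.

```bash
python3 - <<'E'
from h import *
go(472.2,-276.2,150)
E
```

```text
shift [-0.0931 -0.02    0.1978] turn [ 0.001 -0.001 -0.   ] yaw 158.93 ee [ 440.3 -255.4  229.2] F [ 0.2 -0.1 -2.5] w 27.9 t 5.3 q6 -0.3
```

arm_command:
  moves:
    - [[-0.093,-0.018,0.15,0,0,0,-1],[-0.093,-0.018,0.198,0,0,0,-1],[-0.093,-0.018,0.198,0,0,0,-1],[-0.093,-0.018,0.198,0,0,0,-1],[-0.093,-0.018,0.198,0,0,0,-1],[-0.093,-0.018,0.198,0,0,0,-1]]

```text
clock: 6.05
ee_pos: [472.7, -277.3, 151.4]
tcp_rot: [0.577, 3.086, -0.002]
force: [0.2, -0.2, -3.3]
gripper_width: 28.2
finger_force: 61.0
```

```bash
python3 - <<'E'
from m import *
go(472.2,-276.2,110);o=get_obs()
R=cv2.Rodrigues(o['tcp_rot'])[0];S=o['ee_pos']+0.9*R[:,0]
ims=[]
for n,x in(('scene',90),('side',90)):
    f=grab_frame(n);C=cloud(f);hsv=cv2.cvtColor(f['img'],cv2.COLOR_BGR2HSV).astype(int)
    d=np.hypot(C[...,0]-S[0],C[...,1]-S[1])
    for lo,hi,r in((98,160,45),):
        m=(d<r)&(C[...,2]>lo)&(C[...,2]<hi)&((hsv[...,0]<14)|(hsv[...,0]>170))&(hsv[...,1]>110);v,u=np.nonzero(m)
    p=C[v,u];print(n,len(u),p.min(0),p.max(0))
    ct=max(cv2.findContours(m.astype(np.uint8),0,cv2.CHAIN_APPROX_NONE)[0],key=cv2.contourArea).reshape(-1,2)
    c=proj(f,[S[0],S[1],115])[0].astype(int);ims.append(cv2.resize(f['img'][c[1]-40:c[1]+60,c[0]-50:c[0]+50],(400,400),interpolation=2))
cv2.imwrite('pics/h4.png',np.hstack(ims))
E
```

```text
shift [0.0023 0.0022 0.1034] turn [-0.001  0.004 -0.   ] yaw 158.81 ee [ 472.7 -277.3  151.4] F [ 0.2 -0.2 -3.3] w 28.2 t 6.05 q6 -0.3
scene 365 [ 443.6220006  -309.88688099   99.66053911] [ 505.30401684 -242.85735466  156.50242866]
side 752 [ 440.68207763 -308.08035789  100.16001137] [ 503.26582629 -248.12243473  159.77151929]
```

View pics/h4.png

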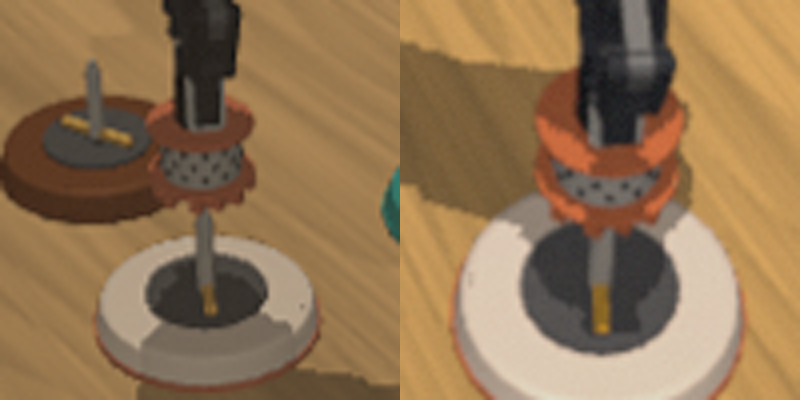

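The crop shows the spool directly above the white brewer's spindle. I'll lower it onto the tip and check forces.

arm_command:
  moves:
    - [[0.002,0.002,0.02,0,0,0,-1],[0.002,0.002,0.04,0,0,0,-1],[0.002,0.002,0.06,0,0,0,-1],[0.002,0.002,0.08,0,0,0,-1],[0.002,0.002,0.1,0,0,0,-1],[0.002,0.002,0.1,0,0,0,-1],[0.002,0.002,0.1,0,0,0,-1]]

```text
clock: 7.02
ee_pos: [471.8, -276.2, 110.2]
tcp_rot: [0.578, 3.088, -0.0]
force: [0.8, -1.0, -3.8]
gripper_width: 27.7
finger_force: 60.9
```

```bash
python3 - <<'E'
from m import *
go(472.2,-276.2,84);print(get_obs()['wrist_torque'])
E
```

```text
shift [-0.0008  0.0003  0.0654] turn [-0.001  0.    -0.   ] yaw 158.81 ee [ 471.8 -276.2  110.2] F [ 0.8 -1.  -3.8] w 27.7 t 7.025 q6 -0.29
[-0.29449638 -0.04568813  0.03092   ]
```

On the spindle with no side force. Lowering to bar contact.

arm_command:
  moves:
    - [[0,0,0.02,0,0,0,-1],[0,0,0.04,0,0,0,-1],[0,0,0.06,0,0,0,-1],[0,0,0.066,0,0,0,-1],[0,0,0.071,0,0,0,-1],[0,0,0.071,0,0,0,-1],[0,0,0.071,0,0,0,-1]]

```text
clock: 7.9
ee_pos: [471.9, -276.1, 81.9]
tcp_rot: [0.578, 3.088, -0.001]
force: [0.8, -2.0, -1.0]
gripper_width: 27.8
finger_force: 61.1
```

```bash
python3 - <<'E'
from m import *
go(472.2,-276.2,80);print(get_obs()['wrist_torque'])
E
```

```text
shift [-0.0008  0.0001  0.0048] turn [-0.     0.001 -0.   ] yaw 158.81 ee [ 471.9 -276.1   81.9] F [ 0.8 -2.  -1. ] w 27.8 t 7.9 q6 -0.29
[-0.49407771 -0.17458865  0.03299346]
```

arm_command:
  moves:
    - [[0,0,0.004,0,0,0,-1],[0,0,0.004,0,0,0,-1],[0,0,0.004,0,0,0,-1]]

```text
clock: 8.28
ee_pos: [472.4, -276.3, 81.7]
tcp_rot: [0.577, 3.086, -0.001]
force: [-0.7, 0.8, 9.0]
gripper_width: 28.3
finger_force: 62.1
```

arm_command:
  moves:
    - [[0,0,0.001,0,0,0.1,-1],[0,0,0.001,0,0,0.2,-1],[0,0,0.001,0,0,0.3,-1],[0,0,0.001,0,0,0.4,-1],[0,0,0.001,0,0,0.5,-1],[0,0,0.001,0,0,0.6,-1]]

```text
clock: 9.02
ee_pos: [473.4, -276.9, 81.7]
tcp_rot: [1.054, 2.955, -0.001]
force: [0.3, -1.0, 10.3]
gripper_width: 28.0
finger_force: 62.5
```

```bash
python3 - <<'E'
from m import *
go(472.2,-276.2,80);print(get_obs()['wrist_torque'])
E
```

```text
shift [ 0.0033 -0.0006  0.0042] turn [0.001 0.008 0.   ] yaw 140.74 ee [ 473.4 -276.9   81.7] F [ 0.3 -1.  10.3] w 28.0 t 9.025 q6 0.02
[-0.21368074  0.09101364  0.07721117]
```

arm_command:
  moves:
    - [[0,0,0,0,0,0.1,-1],[0,0,0,0,0,0.2,-1],[0,0,0,0,0,0.3,-1],[0,0,0,0,0,0.4,-1],[0,0,0,0,0,0.5,-1],[0,0,0,0,0,0.6,-1]]

```text
clock: 9.78
ee_pos: [473.4, -276.8, 81.7]
tcp_rot: [1.503, 2.754, -0.0]
force: [0.9, -0.5, 9.6]
gripper_width: 28.0
finger_force: 62.5
```

```bash
python3 - <<'E'
from m import *
go(472.2,-276.2,80);print(get_obs()['wrist_torque'])
E
```

```text
shift [ 0.003  -0.0018  0.0043] turn [0.004 0.007 0.   ] yaw 122.75 ee [ 473.4 -276.8   81.7] F [ 0.9 -0.5  9.6] w 28.0 t 9.775 q6 0.34
[-0.1923899  -0.02798903  0.12559368]
```

arm_command:
  moves:
    - [[0,0,0,0,0,0.1,-1],[0,0,0,0,0,0.2,-1],[0,0,0,0,0,0.3,-1],[0,0,0,0,0,0.4,-1],[0,0,0,0,0,0.5,-1],[0,0,0,0,0,0.6,-1]]

```text
clock: 10.52
ee_pos: [473.6, -276.9, 81.6]
tcp_rot: [1.915, 2.485, 0.001]
force: [0.8, -1.2, 7.4]
gripper_width: 28.0
finger_force: 62.2
```

```bash
python3 - <<'E'
from m import *
go(472.2,-276.2,80);print(get_obs()['wrist_torque'])
E
```

```text
shift [ 0.0026 -0.003   0.0039] turn [0.006 0.006 0.   ] yaw 104.74 ee [ 473.6 -276.9   81.6] F [ 0.8 -1.2  7.4] w 28.0 t 10.525 q6 0.65
[-0.33867452 -0.26202378  0.02030713]
```

arm_command:
  moves:
    - [[0,0,0.001,0,0,0.1,-1],[0,0,0.001,0,0,0.2,-1],[0,0,0.001,0,0,0.3,-1],[0,0,0.001,0,0,0.4,-1],[0,0,0.001,0,0,0.5,-1],[0,0,0.001,0,0,0.6,-1]]

```text
clock: 11.28
ee_pos: [472.8, -275.8, 79.6]
tcp_rot: [2.282, 2.157, 0.003]
force: [3.0, -1.4, -1.7]
gripper_width: 28.0
finger_force: 62.2
```

```bash
python3 - <<'E'
from m import *
go(472.2,-276.2,80);print(get_obs()['wrist_torque'])
E
```

```text
shift [-0.001  -0.0014 -0.001 ] turn [ 0.004 -0.001 -0.   ] yaw 86.79 ee [ 472.8 -275.8   79.6] F [ 3.  -1.4 -1.7] w 28.0 t 11.275 q6 0.96
[-0.31318277 -0.59237455  0.31346813]
```

It dropped in: z is 79.6 and the bar torque is felt. Easing the turn back and pressing down.

arm_command:
  moves:
    - [[-0.001,-0.001,0.002,0,0,-0.05,-1],[-0.001,-0.001,0.005,0,0,-0.08,-1],[-0.001,-0.001,0.008,0,0,-0.08,-1],[-0.001,-0.001,0.01,0,0,-0.08,-1],[-0.001,-0.001,0.01,0,0,-0.08,-1],[-0.001,-0.001,0.01,0,0,-0.08,-1]]

```text
clock: 12.02
ee_pos: [471.7, -276.8, 75.9]
tcp_rot: [2.236, 2.205, -0.0]
force: [1.6, -1.5, 4.6]
gripper_width: 28.5
finger_force: 62.1
```

```bash
python3 - <<'E'
from m import *
go(472.2,-276.2,76);print(get_obs()['wrist_torque'])
E
```

```text
shift [ 0.0014  0.0013 -0.0003] turn [0.002 0.002 0.   ] yaw 89.21 ee [ 471.7 -276.8   75.9] F [ 1.6 -1.5  4.6] w 28.5 t 12.025 q6 0.92
[-0.28987039 -0.19459058  0.05644019]
```

arm_command:
  moves:
    - [[0,0,0.002,0,0,0,-1],[0,0,0.002,0,0,0,-1],[0,0,0,0,0,0,1],[0,0,0,0,0,0,1],[0,0,0,0,0,0,1],[0,0,0,0,0,0,1],[0,0,0,0,0,0,1],[0,0,-0.03,0,0,0,1],[0,0,-0.1,0,0,0,1],[0,0,-0.22,0,0,0,1],[0,0,-0.34,0,0,0,1],[0,0,-0.34,0,0,0,1]]

```text
clock: 13.52
ee_pos: [473.7, -278.1, 216.4]
tcp_rot: [2.23, 2.2, 0.002]
force: [-0.7, 0.4, -0.2]
gripper_width: 85.3
finger_force: 0.0
```

```bash
python3 - <<'E'
from m import *
ims=[]
for n in('scene','side'):
    f=grab_frame(n);C=cloud(f);d=np.hypot(C[...,0]-471.5,C[...,1]+276)
    m=(d<18)&(C[...,2]>85)&(C[...,2]<115);q=C[m];print(n,m.sum(),'top z',np.percentile(q[:,2],[50,90,98]).round(1), 'x,y',q[q[:,2]>97][:,:2].mean(0) if (q[:,2]>97).any() else '')
    c=proj(f,[471,-276,50])[0].astype(int);ims.append(cv2.resize(f['img'][c[1]-50:c[1]+50,c[0]-50:c[0]+50],(400,400),interpolation=2))
cv2.imwrite('pics/h5.png',np.hstack(ims))
go(484.2,-30,210,80)
E
```

```text
scene 122 top z [ 96.7 100.  100.7] x,y [ 473.94910944 -274.53173485]
side 248 top z [ 98.3 100.9 101.8] x,y [ 470.83113734 -277.03920124]
shift [0.6165 0.0232 0.0047] turn [0.003 0.002 0.307] yaw 89.21 ee [ 471.5 -276.5  212.1] F [ 0.1 -0.5  0.7] w 85.2 t 13.625 q6 0.92
```

View pics/h5.png

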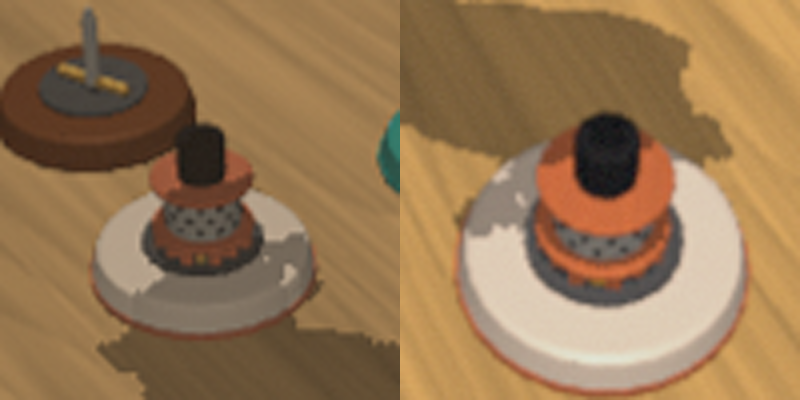

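The spool is seated: its top is at z ≈ 100 (26+74), with the bar inside a slot. Now to the timer. I'll unwind the wrist while moving so that the whole wind fits in one grip, with q6 going from −141° to about 5°.

arm_command:
  moves:
    - [[0.617,0.023,0.005,0,0,-1,1],[0.617,0.023,0.005,0,0,-1,1],[0.617,0.023,0.005,0,0,-1,1],[0.617,0.023,0.005,0,0,-1,1],[0.617,0.023,0.005,0,0,-1,1]]

```text
clock: 14.25
ee_pos: [482.3, -25.8, 207.9]
tcp_rot: [-1.579, -2.712, 0.001]
force: [0.2, -0.7, 0.2]
gripper_width: 85.8
finger_force: 0.0
```

arm_command:
  moves:
    - [[0,0,0,0,0,-1,1],[0,0,0,0,0,-1,1],[0,0,0,0,0,-1,1],[0,0,0,0,0,-1,1]]

```text
clock: 14.75
ee_pos: [483.2, -30.6, 208.3]
tcp_rot: [-0.838, -3.026, 0.001]
force: [0.1, 0.3, 0.1]
gripper_width: 85.3
finger_force: 0.0
```

arm_command:
  moves:
    - [[0,0,0,0,0,-1,1],[0,0,0,0,0,-1,1],[0,0,0,0,0,-1,1],[0,0,0,0,0,-1,1]]

```text
clock: 15.25
ee_pos: [483.5, -30.2, 208.7]
tcp_rot: [-0.029, -3.14, -0.0]
force: [0.5, 0.4, -0.7]
gripper_width: 85.6
finger_force: 0.0
```

```bash
python3 -c "
from h import *
go(484,200,200)"
```

```text
shift [0.0094 0.5754 0.0219] turn [-0.    -0.002  0.   ] yaw 178.95 ee [483.5 -30.2 208.7] F [ 0.5  0.4 -0.7] w 85.6 t 15.25 q6 -0.2
```

arm_command:
  moves:
    - [[0.01,0.693,0.05,0,0,-1,1],[0.01,0.693,0.05,0,0,-1,1],[0.01,0.693,0.05,0,0,-1,1],[0.01,0.693,0.05,0,0,-1,1],[0.01,0.693,0.05,0,0,-1,1]]

```text
clock: 15.88
ee_pos: [483.2, 250.2, 188.6]
tcp_rot: [0.79, -3.04, -0.0]
force: [0.5, -0.4, -0.5]
gripper_width: 85.6
finger_force: 0.0
```

arm_command:
  moves:
    - [[0,0,0,0,0,-1,1],[0,0,0,0,0,-1,1],[0,0,0,0,0,-1,1],[0,0,0,0,0,-1,1]]

```text
clock: 16.38
ee_pos: [483.7, 247.3, 188.9]
tcp_rot: [1.545, -2.735, -0.0]
force: [-0.1, 0.2, 0.5]
gripper_width: 85.4
finger_force: 0.0
```

arm_command:
  moves:
    - [[0,0,0,0,0,-1,1],[0,0,0,0,0,-1,1],[0,0,0,0,0,-1,1],[0,0,0,0,0,-1,1]]

```text
clock: 16.88
ee_pos: [483.8, 247.3, 189.1]
tcp_rot: [2.199, -2.243, -0.0]
force: [-0.6, 0.7, 1.3]
gripper_width: 85.4
finger_force: 0.0
```

arm_command:
  moves:
    - [[0,0,0,0,0,-1,1],[0,0,0,0,0,-1,1],[0,0,0,0,0,-1,1],[0,0,0,0,0,-1,1]]

```text
clock: 17.38
ee_pos: [483.7, 247.4, 189.2]
tcp_rot: [2.705, -1.597, -0.0]
force: [-1.1, 0.1, -0.0]
gripper_width: 85.4
finger_force: 0.0
```

arm_command:
  moves:
    - [[0,0,0,0,0,-1,1],[0,0,0,0,0,-1,1],[0,0,0,0,0,-1,1],[0,0,0,0,0,-1,1],[0,0,0,0,0,-1,1]]

```text
clock: 18.0
ee_pos: [483.7, 247.5, 189.2]
tcp_rot: [3.027, -0.841, -0.0]
force: [0.0, 0.8, 0.9]
gripper_width: 85.3
finger_force: 0.0
```

```bash
python3 -c "
from h import *
go(484.2,247,110,-12.4);go(484.2,247,41,-12.4)"
```

```text
shift [0.0017 0.0005 0.1981] turn [ 0.     0.    -0.621] yaw -31.04 ee [483.7 247.5 189.2] F [0.  0.8 0.9] w 85.3 t 18.0 q6 -2.26
shift [0.0017 0.0005 0.3706] turn [ 0.     0.    -0.621] yaw -31.04 ee [483.7 247.5 189.2] F [0.  0.8 0.9] w 85.3 t 18.0 q6 -2.26
```

arm_command:
  moves:
    - [[0.001,0,0.1,0,0,-0.35,1],[0.001,0,0.2,0,0,-0.621,1],[0.001,0,0.3,0,0,-0.621,1],[0.001,0,0.345,0,0,-0.621,1],[0.001,0,0.37,0,0,-0.621,1],[0.001,0,0.37,0,0,-0.621,1],[0.001,0,0.37,0,0,-0.621,1],[0.001,0,0.37,0,0,-0.621,-1],[0.001,0,0.37,0,0,-0.621,-1],[0.001,0,0.37,0,0,-0.621,-1],[0.001,0,0.37,0,0,-0.621,-1],[0.001,0,0.37,0,0,-0.621,-1],[0.001,0,0.37,0,0,-0.621,-1],[0.001,0,0.37,0,0,-0.621,-1]]

```text
clock: 19.75
ee_pos: [483.9, 246.0, 41.6]
tcp_rot: [3.121, -0.334, 0.0]
force: [-2.4, -4.7, 5.2]
gripper_width: 12.7
finger_force: 59.0
```

```bash
python3 -c "
from h import *
go(484.2,247,41,-12.4);print(get_obs()['wrist_torque'])"
```

```text
shift [ 0.0003 -0.0025  0.0016] turn [ 0.005 -0.001  0.007] yaw -12.2 ee [483.9 246.   41.6] F [-2.4 -4.7  5.2] w 12.7 t 19.75 q6 -2.59
[-0.81600087  0.30493884  0.04485184]
```

arm_command:
  moves:
    - [[0,0,0,0,0,0.3,-1],[0,0,0,0,0,0.6,-1],[0,0,0,0,0,0.9,-1],[0,0,0,0,0,1,-1],[0,0,0,0,0,1,-1]]

```text
clock: 20.38
ee_pos: [484.0, 246.3, 41.6]
tcp_rot: [2.929, -1.129, 0.002]
force: [-2.3, -4.4, 4.9]
gripper_width: 12.8
finger_force: 59.1
```

arm_command:
  moves:
    - [[0,0,0,0,0,0.3,-1],[0,0,0,0,0,0.6,-1],[0,0,0,0,0,0.9,-1],[0,0,0,0,0,1,-1],[0,0,0,0,0,1,-1]]

```text
clock: 21.0
ee_pos: [484.3, 246.4, 41.6]
tcp_rot: [2.538, -1.849, 0.003]
force: [-0.6, -4.2, 5.1]
gripper_width: 12.8
finger_force: 59.1
```

```bash
python3 -c "
from h import *
go(484.2,247,41,-157.5);print(get_obs()['wrist_torque'])"
```

```text
shift [-0.0015 -0.0003  0.0016] turn [-0.003 -0.004  2.845] yaw -72.14 ee [484.3 246.4  41.6] F [-0.6 -4.2  5.1] w 12.8 t 21.0 q6 -1.55
[-0.87315227  0.14951719 -0.06578571]
```

arm_command:
  moves:
    - [[0,0,0,0,0,0.3,-1],[0,0,0,0,0,0.6,-1],[0,0,0,0,0,0.9,-1],[0,0,0,0,0,1,-1],[0,0,0,0,0,1,-1]]

```text
clock: 21.62
ee_pos: [484.5, 246.4, 41.6]
tcp_rot: [1.974, -2.443, 0.004]
force: [-0.2, -5.7, 5.2]
gripper_width: 13.1
finger_force: 59.1
```

arm_command:
  moves:
    - [[0,0,0,0,0,0.3,-1],[0,0,0,0,0,0.6,-1],[0,0,0,0,0,0.9,-1],[0,0,0,0,0,1,-1],[0,0,0,0,0,1,-1]]

```text
clock: 22.25
ee_pos: [484.8, 246.3, 41.6]
tcp_rot: [-1.275, 2.871, -0.005]
force: [0.7, -5.7, 4.7]
gripper_width: 12.7
finger_force: 59.1
```

arm_command:
  moves:
    - [[0,0,0,0,0,0.3,-1],[0,0,0,0,0,0.6,-1],[0,0,0,0,0,0.85,-1],[0,0,0,0,0,0.85,-1],[0,0,0,0,0,0.85,-1],[0,0,0,0,0,0.85,-1]]

```text
clock: 23.0
ee_pos: [484.9, 246.0, 41.6]
tcp_rot: [-0.61, 3.081, -0.005]
force: [1.4, -5.7, 4.9]
gripper_width: 13.2
finger_force: 59.1
```

```bash
python3 - <<'E'
from h import *
go(484.2,247,41,94-180);print(get_obs()['wrist_torque'])
f=grab_frame('scene');c=proj(f,[484,247,40])[0].astype(int)
g=grab_frame('side');e=proj(g,[484,247,40])[0].astype(int)
k=lambda f,c:cv2.resize(f['img'][c[1]-40:c[1]+40,c[0]-40:c[0]+40],(400,400),interpolation=2)
cv2.imwrite('pics/t6.png',np.hstack([k(f,c),k(g,e)]))
E
```

```text
shift [0.0007 0.0029 0.0016] turn [-0.006 -0.003 -2.387] yaw -157.61 ee [484.9 246.   41.6] F [ 1.4 -5.7  4.9] w 13.2 t 23.0 q6 -0.06
[-1.31419633 -0.12174239 -0.03768972]
```

View pics/t6.png

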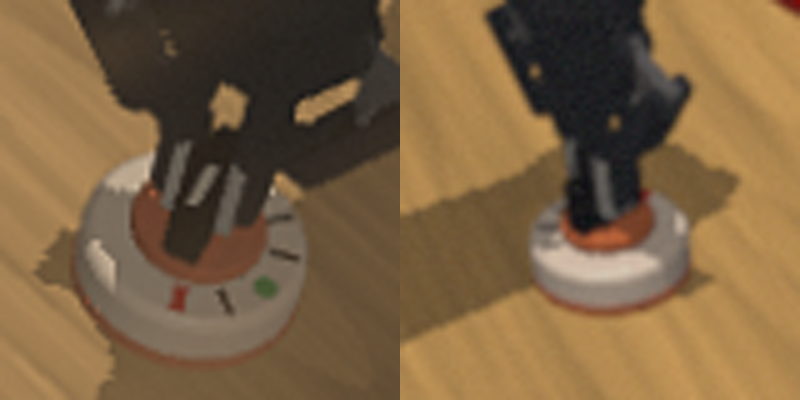

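The pointer end is past the red mark, 12° beyond by both measurement and view. Turning back to green, with the marks refined by a fit first.

```bash
cat > marks.py <<'E'
from h import *
import pickle,sys
from scipy.optimize import least_squares
def fit(P,mins):
    P=np.array(P);mins=np.array(mins)
    r=least_squares(lambda q:np.r_[q[0]+q[3]*np.cos(q[2]-mins*np.pi/6)-P[:,0],q[1]+q[3]*np.sin(q[2]-mins*np.pi/6)-P[:,1]],[484,247,np.pi,33])
    print('centre',r.x[:2].round(1),'zero deg',np.degrees(r.x[2]).round(1),'r',r.x[3].round(1),'res',r.fun.round(1))
f=pickle.load(open('f1.pkl','rb'));hsv=cv2.cvtColor(f['img'],cv2.COLOR_BGR2HSV);H,S,V=[hsv[...,i].astype(int) for i in range(3)]
b=np.zeros(H.shape,bool);b[198:214,299:316]=1;v,u=np.nonzero(b&(H>40)&(H<85)&(S>100));g=rayz(f,[(u.mean(),v.mean())],26)[0];print('green',len(u),g)
fit([[453.9,244.8],[457.4,259.7],[466.9,272.6],g[:2],[498.7,275.2],[510.9,263.9]],[0,1,2,3,4,5])
fit([[453.9,244.8],[457.4,259.7],[466.9,272.6],[498.7,275.2],[510.9,263.9]],[0,1,2,4,5])
E
python3 marks.py
```

```text
green 53 [482.33585565 279.32305301  26.        ]
centre [485.1 246.9] zero deg 184.5 r 31.4 res [-0.1 -0.6  0.4  0.3 -0.1  0.  -0.4  0.7  0.1 -1.2 -0.   0.7]
centre [485.1 246.7] zero deg 184.3 r 31.2 res [ 0.  -0.5  0.6 -0.1 -0.1 -0.4  0.5 -0.1 -0.4  0.4]
```

arm_command:
  moves:
    - [[0,0,0,0,0,-0.3,-1],[0,0,0,0,0,-0.6,-1],[0,0,0,0,0,-0.9,-1],[0,0,0,0,0,-1,-1],[0,0,0,0,0,-1,-1]]

```text
clock: 23.72
ee_pos: [484.8, 246.3, 41.6]
tcp_rot: [-1.388, 2.818, -0.004]
force: [0.3, -4.5, 4.9]
gripper_width: 12.7
finger_force: 59.2
```

arm_command:
  moves:
    - [[0,0,0,0,0,-0.3,-1],[0,0,0,0,0,-0.6,-1],[0,0,0,0,0,-0.9,-1],[0,0,0,0,0,-1,-1],[0,0,0,0,0,-1,-1]]

```text
clock: 24.35
ee_pos: [484.5, 246.4, 41.6]
tcp_rot: [2.07, -2.362, 0.003]
force: [-0.6, -4.9, 4.9]
gripper_width: 12.3
finger_force: 59.2
```

```bash
python3 -c "
from h import *
go(484.2,247,41,94-180)"
```

```text
shift [-0.0013  0.0009  0.0016] turn [-0.002 -0.004 -0.385] yaw -97.56 ee [484.5 246.4  41.6] F [-0.6 -4.9  4.9] w 12.3 t 24.35 q6 -1.1
```

arm_command:
  moves:
    - [[0,0,0,0,0,-0.25,-1],[0,0,0,0,0,-0.4,-1],[0,0,0,0,0,-0.4,-1],[0,0,0,0,0,-0.4,-1],[0,0,0,0,0,-0.4,-1]]

```text
clock: 24.98
ee_pos: [484.4, 246.4, 41.6]
tcp_rot: [2.305, -2.133, 0.003]
force: [-1.0, -5.5, 6.4]
gripper_width: 12.9
finger_force: 59.3
```

```bash
python3 -c "
from h import *
go(484.2,247,41,-85.6)"
```

```text
shift [-0.0014  0.0004  0.0016] turn [-0.001 -0.004  0.001] yaw -85.57 ee [484.4 246.4  41.6] F [-1.  -5.5  6.4] w 12.9 t 24.975 q6 -1.31
```

arm_command:
  moves:
    - [[0,0,0,0,0,0,1],[0,0,0,0,0,0,1],[0,0,0,0,0,0,1],[0,0,0,0,0,0,1],[0,0,0,0,0,0,1],[0,0,-0.05,0,0,0,1],[0,0,-0.12,0,0,0,1],[0.05,0,-0.25,0,0,0,1],[0.1,0,-0.4,0,0,0,1],[0.1,0,-0.45,0,0,0,1],[0.1,0,-0.45,0,0,0,1],[0.1,0,-0.45,0,0,0,1]]

```text
clock: 26.48
ee_pos: [486.2, 207.4, 219.9]
tcp_rot: [2.303, -2.134, -0.002]
force: [0.3, 0.1, -0.3]
gripper_width: 85.2
finger_force: 0.0
```

```bash
python3 - <<'E'
from h import *
import pickle
f=grab_frame('wrist');pickle.dump(f,open('f7.pkl','wb'))
C=cloud(f);d=np.hypot(C[...,0]-484.5,C[...,1]-246.9);bt=(d<30)&(abs(C[...,2]-64)<3);q=C[bt][:,:2]
print(bt.sum(),cv2.minAreaRect(q.astype(np.float32)))
_,_,v=np.linalg.svd(q-q.mean(0));print(np.degrees(np.arctan2(v[0,1],v[0,0])))
c=proj(f,[484.5,247,26])[0].astype(int);print(c);x0,y0=c[0]-60,c[1]-60
cv2.imwrite('pics/t7.png',cv2.resize(f['img'][y0:y0+120,x0:x0+120],(600,600),interpolation=2))
E
```

```text
716 ((484.5989990234375, 245.89004516601562), (13.932416915893555, 42.9220085144043), 4.5299224853515625)
94.18973398003429
[281 219]
```

View pics/t7.png

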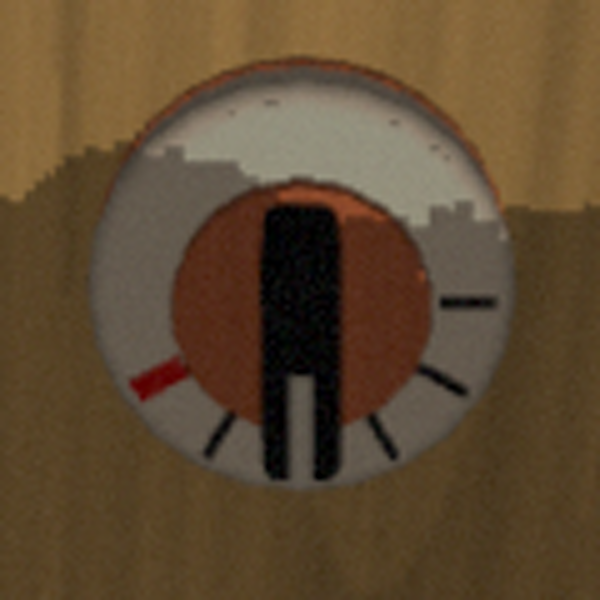

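The pointer (stripe at column 300) covers the green dot. The 2 mark at (383,437) and the 4 mark at (220,435) sit symmetrically about it, so the dial is at 3 minutes. The arm is clear, so I'm handing in.

```bash
python3 -c "
from cell import *
print(hand_in())"
```

```text
the job is handed in; nothing more can be done
None
```

The spool is fully home on the white brewer's spindle and released, the timer was wound past the red 5-minute mark and turned back to 3 minutes, and the job was handed in at about 26.5 s; the kettle, cup, saucer and tin were not touched.

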